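# Free the nut tray and hold it tipped to its yellow corner

### The job

The welder needs the loose nuts together: turn the red knob a quarter turn anticlockwise (seen from above) so that its steel arm swings clear of the blue tray, then pick the tray up by its black handle and tip it 30 to 40 degrees so that all four nuts slide into its yellow corner. Finish while still holding the tray in the gripper, tilted and still, with even its lowest corner about 10 cm or more above the bench and touching nothing else. Spill no nut, and leave the brush, the yellow magnet and the steel plate where they are.

Things in the scene. Friction and masses are not known exactly. Their poses are not given: they have to be found in the camera images.
- cradle: Grey steel base plate fixed to the bench, 215 x 210 x 8 mm (its position and yaw vary). Origin on the bench surface under the centre of the tray; x axis points from the tray's centre towards the clamp side, y along the tray's long side, z up. The plate spans x -85 to +130 mm, y -105 to +105 mm; low steel strips, 6 mm high above the plate, surround the tray with 2 mm play. The clamp's post (28 mm diameter) stands on it at x = +97, y = -45 mm.
- clamp (a joint): Turn of the swivel hold-down about its vertical axis, rad; grows anticlockwise seen from above, from 0 (arm points along the cradle's -x, over the tray's rim: locked) to a stop at 1.6 (arm points along the cradle's -y). Starts between 0 and 0.3. The arm (16 mm wide, reaching 44 mm from the axis, underside 56 mm above the bench, 3 mm above the tray's rim) no longer covers the tray beyond about 1.05. Stiff by friction (0.08 N m), stays where it is left.
- clamp_grip (a point): Point on the axis of the red clamp knob, 90 mm above the bench, the height to grip. The knob is an upright-sided bar 44 mm long (along the arm), 15 mm thick and 30 mm high, spanning 73 to 103 mm above the bench; it turns with the arm and so does this point's frame, whose -x axis points along the arm and whose y axis is across the bar's thickness.
- tray: Blue open steel tray, loose, 130 (x) x 180 (y) x 45 mm high, walls and floor 5 mm, 0.42 kg nominal, standing on the cradle plate 8 mm above the bench with the cradle's yaw. Origin at the centre of its underside, z up. Two upright end plates (34 mm wide) at y = +-87 mm carry a black handle bar across the middle above it. The corner at -x, +y is painted yellow on walls and floor.
- tray_handle (a point): Centre of the black handle bar, 95 mm above the tray's underside (103 mm above the bench at the start). The bar runs along the tray's y axis, 180 mm long, 14 mm thick (along the tray's x) and 24 mm high; its underside is 38 mm above the tray's rim. The frame has the tray's axes.
- tray_corner (a point): Inner bottom corner of the tray that is painted yellow, at x = -60, y = +85, z = +5 mm in the tray's frame. Its frame's x axis points level outwards, at 45 degrees between the tray's -x and +y directions; tipping the tray to this corner makes that axis dip below the horizontal.
- nut1: Loose hexagonal steel nut, about 22 mm across corners, 10 mm high, 20 g, lying anywhere on the tray's floor away from the yellow corner; origin at the centre of its underside. Oiled: it slides on the tray's floor and along its walls when the tray is tipped well beyond 15 degrees (friction about 0.1, a nut may hang back behind the others until the tray is tipped further or rocked).
- nut2: A nut like nut1.
- nut3: A nut like nut1.
- nut4: A nut like nut1.
- magnet: Bystander: yellow octagonal welding magnet lying flat, 110 mm across, 18 mm high; origin at the centre of its underside.
- brush: Bystander: wooden wire brush, 280 mm long (along its x), up to 30 mm wide, grey bristles under one end, 32 mm high; origin near its middle, on the bench.
- plate: Bystander: flat steel plate, 80 x 60 x 10 mm, origin at the centre of its underside.
Things that resemble listed ones, but are neither listed nor needed, are in the scene too. What is meant by the tray is not brown or orange, and is the smaller of those in its own colour.

How it is judged:
By the outcome, as a careful person would: the job done as asked, in the order asked, and still so for the second after the job is handed in, while the arm keeps its last pose, push and grip.
It also fails if it takes over 58 s, if anything falls off the work surface, if the arm or the gripper's body presses on something with over 40 N, if the wrist force passes 120 N, or if a joint passes its speed limit or range.

### The arm

A 6-joint arm with a two-finger parallel gripper is mounted at the origin on the work surface. World frame = base frame: x ahead of the robot, y to its left, z up, the work surface at z = 0. Lengths are in mm, angles in rad, forces in N, time in s.
With the tool pointing down it reaches from about 400 to 925 mm from the base axis. Payload 12.5 kg.
Tool frame: the origin (TCP) lies at the very end of the fingers, on their centre line; the grasp point (between the pads) lies env.grip_point_offset behind it (env.grip_point_offset is the distance from the TCP to the grasp point, in mm); y points along the fingers, z is the direction in which the jaws open and shut, and the axes are right-handed (so a half turn about y gives the same grasp; the last joint's range is limited). The gripper opens to 95 mm and grips with 3 to 60 N. Pads are 20 mm wide; open, the fingers measure 119 mm over their backs; the gripper's body (75 mm by 180 mm) begins 59 mm behind the grasp point.
Start: joints at [-1.239, 0.491, 1.559, -0, 1.092, -0.106], TCP at [264.992, -566.062, 214.661] pointing down, gripper open.
Joint ranges: [-3.1, 3.1], [-0.84, 2.19], [0.05, 2.79], [-1.13, 4.28], [0.06, 2.93], [-2.69, 2.69]. Speed limits (rad/s): [2.22, 2.22, 2.79, 3.14, 3.14, 3.14].

### API

Orientations are given as [roll, pitch, yaw] about the fixed x, y, z axes, in that order (R = Rz(yaw) Ry(pitch) Rx(roll)).
In Python, from cell import readout, read_camera, env, nets gives the robot as it stands.
- The arm moves only by the tool apply_moves, never from a script. Its argument "increments" is a list of rows, each a list of 3 entries, a list of its own where there are three numbers: the shift along the tool's x, y, z in cm, then the turn, a rotation vector about the tool's x, y, z in degrees, then the finger opening in cm, from 0 to 9.51. A call has exactly 5 rows; each row shifts and turns the pose as measured when the row begins, along the tool's axes as they then stand; what a row does not reach is not made up. A row lasts 1/8 s, in which the tool goes at most 62.5 mm and 10.7 degrees, less where a joint would pass 70% of its speed; a pose out of reach is approached as far as the arm can. A call with a gripper value outside its range is refused whole. The fingers move at their own pace and stop on an object; the grip force is fixed at half the most. Time passes only in rows, so rows that do not move let the fingers close, or fill a call up. It gives the time, the measured TCP pose, the force and the opening at its end, in the units of the state.
- readout.state(): the state, without advancing time (a new reading comes with each control period).
- read_camera(name): name is "scene" or "top" or "wrist"; returns a dict with "img" (420x560x3 uint8, red, green, blue), "vfov" (degrees; the focal length in pixels is half the picture's height over the tangent of half this angle, whatever the lens; pixels are square), "cx", "cy" (the principal point, pixels), "rvec" (rotation vector, rad) and "tvec" (3), from world to camera coordinates, as OpenCV has them; the wrist camera has in their place "mount" (4x4, takes a point from camera to tool coordinates, whose origin is the TCP and whose axes are the tool frame's). Camera axes: x right, y down, z forward; pixel columns grow to the right and rows downward; lengths in mm; the calibration is good to about 2 mm. A picture is of the moment at which its call begins: read the wrist's pose just before it. There is no depth.
- env.job_done(): hands the job in, once; it reports no verdict.
Trained networks look in a picture, given as the dict that the camera call returned (one of the last four; its "shot" number tells which), for a name from the list of things; names that differ only in an ending like _2 or _b are one class to them, and where a whole thing is asked for, a point or a joint stands for the part that bears it (a point fixed in the world has none). Each returns a list of dicts, best first, with "confidence" (0 to 1); they miss things now and then, are a little off and sometimes report something else, mostly with a low value. They report only what shows in the picture. A call takes as long as a camera call. They do not tell look-alikes from the thing itself.
- nets.look_for(picture, thing): "point" ([x, y, z] in mm, in the coordinates of the camera as it stood for that picture, good to about 4 mm: the middle of the surface that is visible of it).
- nets.mark_of(picture, thing): "point" ([x, y, z] in mm, in the coordinates of the camera as it stood for that picture, good to about 4 mm: a listed point, or the origin of a listed thing).
The state is a dict: "t": time; "joints": joint angles; "qvel": joint speeds; "tau": joint torques, N m; "eef_pos": TCP position; "tcp_rot": TCP orientation; "ft_force": force on the tool from outside, world axes, zero at the start; "moment": the same for the moment, N m; "opening": opening from 0.0 (shut) to 1.0 (fully open).
Only numpy, scipy, OpenCV 4.12 (cv2) and the standard library are available. Lean on these libraries where they do the work, as an engineer would, in place of code of your own. Each camera call takes 0.05 s, during which the arm holds its last target. There are 200 camera calls.

## Working session

There is one attempt and no reset: what is moved stays moved. The work goes in short steps, Python scripts to look and compute and a tool call to move; the robot and the scene stay as the last step left them, time stands still between calls to the robot, and variables do not carry over. Pictures are saved under pics/ and viewed, about 8 in all and at most 12, crops included, and the job is handed in when it is done.

Besides the shell and the picture viewer there is one more tool, called as name([rows], argument=value, ...), one row to a line, values as JSON. apply_moves: Moves the arm, as the interface text tells. Its arguments: {"type":"object","properties":{"increments":{"type":"array"}},"required":["increments"]}

```bash
ls; mkdir -p pics; cat > h.py <<'E'
import numpy as np,cv2
from scipy.spatial.transform import Rotation as R
from cell import readout,read_camera,env,nets
def K(p):
    f=p["img"].shape[0]/2/np.tan(np.radians(p["vfov"])/2); return np.array([[f,0,p["cx"]],[0,f,p["cy"]],[0,0,1]])
def tool(s=None):
    s=s or readout.state(); T=np.eye(4); T[:3,:3]=R.from_euler('xyz',s["tcp_rot"]).as_matrix(); T[:3,3]=s["eef_pos"]; return T
def cam2world(p,s=None):
    if "mount" in p: return tool(s)@np.array(p["mount"])
    T=np.eye(4); T[:3,:3]=cv2.Rodrigues(np.array(p["rvec"],float))[0]; T[:3,3]=np.ravel(p["tvec"]); return np.linalg.inv(T)
def pix(p,X,s=None):
    c=np.linalg.inv(cam2world(p,s))@np.append(X,1); q=K(p)@c[:3]; return q[:2]/q[2]
def ray(p,u,v,z,s=None):
    T=cam2world(p,s); d=T[:3,:3]@np.linalg.inv(K(p))@[u,v,1]; o=T[:3,3]; return o+d*(z-o[2])/d[2]
def save(p,n,crop=None,sc=1):
    im=p["img"][...,::-1]
    if crop: im=im[crop[1]:crop[3],crop[0]:crop[2]]
    cv2.imwrite("pics/"+n,cv2.resize(im,None,fx=sc,fy=sc,interpolation=cv2.INTER_CUBIC))
def find(p,names,f="mark_of",s=None,n=3):
    for t in names:
        for r in getattr(nets,f)(p,t)[:n]:
            X=(cam2world(p,s)@np.append(r["point"],1))[:3]
            print(f[:4],t,round(r["confidence"],2),X.round(0),pix(p,X,s).round(0))
E
python3 - <<'E'
from h import *
print(readout.state(),env.grip_point_offset)
for c in ["top","scene"]:
    p=read_camera(c); save(p,c+"1.png",sc=1.4)
    print(c); find(p,["tray","tray_handle","tray_corner","clamp_grip","cradle","nut1","magnet","brush","plate"],n=4 )
E
```

```text
pics
{'t': 0.0, 'joints': array([-1.23858231e+00,  4.91567741e-01,  1.55946460e+00,  1.51635550e-05,
        1.09172838e+00, -1.05633090e-01]), 'qvel': array([-0.00101924, -0.00029551, -0.00082565,  0.00018771, -0.00156503,
       -0.00044626]), 'tau': array([-6.50608454e-04, -6.12646222e+01, -2.58192211e+01,  6.92373002e-02,
        4.81883681e-02, -8.91082459e-05]), 'eef_pos': array([ 264.91448485, -565.79323103,  214.05145822]), 'tcp_rot': array([-1.57195646e+00,  1.36530494e-04, -2.70375262e+00]), 'ft_force': array([ 0.54386187,  0.37089256, -0.4777379 ]), 'moment': array([-0.0657131 ,  0.06094329, -0.0157182 ]), 'opening': 0.999898038033159} 18.8
top
mark tray 0.63 [746.  79.  -1.] [256. 124.]
mark tray 0.57 [228. 299.   2.] [180. 286.]
mark tray 0.56 [460.  59.  10.] [259. 213.]
mark tray 0.3 [496.  77.  10.] [254. 201.]
mark tray_handle 0.95 [228. 298. 120.] [171. 290.]
mark tray_handle 0.67 [461.  66. 102.] [256. 210.]
mark tray_corner 0.93 [783. 176.   2.] [226. 111.]
mark tray_corner 0.61 [412. 153.  17.] [228. 227.]
mark tray_corner 0.59 [345. 232.  10.] [202. 249.]
mark c
[... 580 characters left out ...]
.] [306. 231.]
mark tray_handle 0.86 [ 193. -366.  131.] [287.  65.]
mark tray_handle 0.82 [232. 298. 124.] [448. 228.]
mark tray_handle 0.65 [752.  79.  94.] [210. 291.]
mark tray_handle 0.6 [461.  58. 103.] [306. 213.]
mark tray_corner 0.94 [343. 234.   6.] [383. 255.]
mark tray_corner 0.93 [781. 177.   5.] [228. 343.]
mark tray_corner 0.9 [411. 155.  14.] [343. 246.]
mark clamp_grip 0.59 [545.   7.  88.] [266. 220.]
mark clamp_grip 0.27 [484.  10.  11.] [286. 222.]
mark nut1 0.55 [508.  76.   8.] [294. 245.]
mark nut1 0.5 [485.  10.  15.] [286. 221.]
mark magnet 0.96 [ 491. -371.    3.] [210. 138.]
mark brush 0.6 [551. 406.   2.] [370. 364.]
mark plate 0.86 [ 768. -142.    0.] [166. 241.]
```

View pics/top1.png

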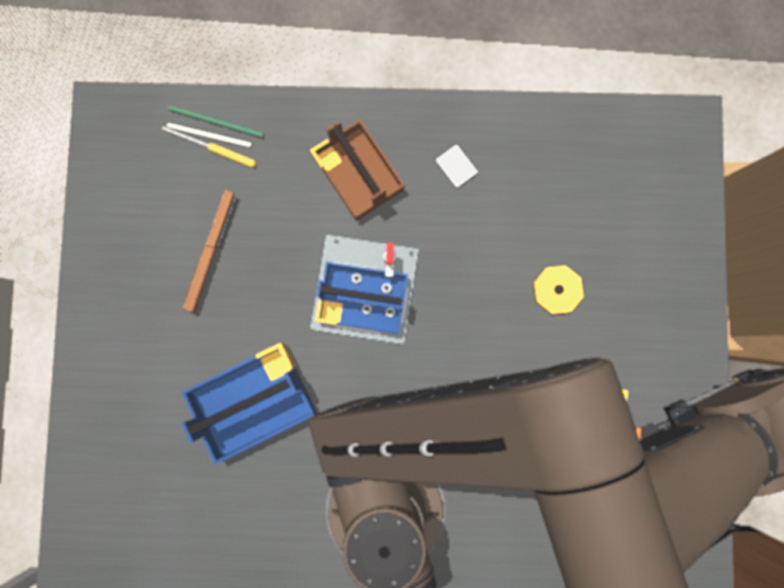

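View pics/scene1.png

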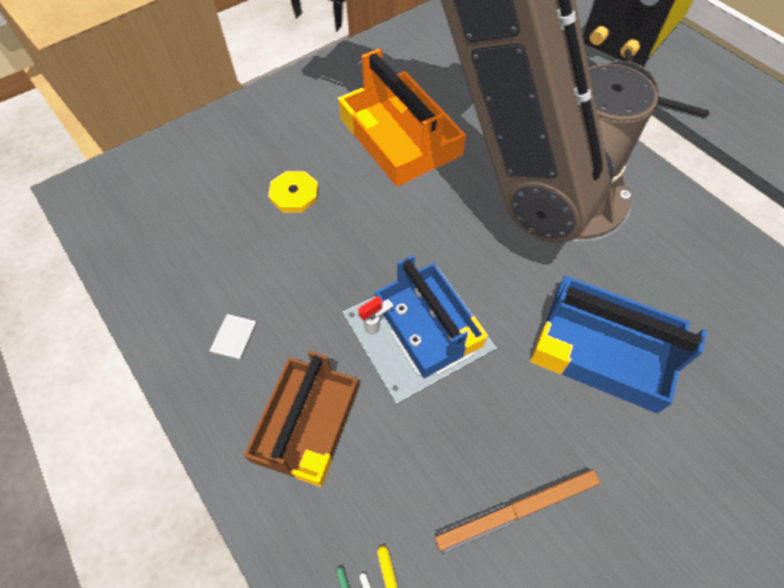

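The candidates that fit "tray" in the top picture are the large blue one (250,405), the brown one (357,168) and the small blue one (362,298). The orange one shows only in the scene picture, at (400,115). The small blue tray on the grey cradle fits, being the smaller blue one, with the red knob and the nuts. I'll go above it and confirm in a wrist crop.

apply_moves([
  [[-4.5,-0.8,-3.5],[0,0,0],9.5],
  [[-4.5,-0.8,-3.5],[0,0,0],9.5],
  [[-4.5,-0.8,-3.5],[0,0,0],9.5],
  [[-4.5,-0.8,-3.5],[0,0,0],9.5],
  [[-4.5,-0.8,-3.5],[0,0,0],9.5],
])

```text
t: 1.62
eef_pos: [396.5, -308.1, 254.7]
tcp_rot: [-1.571, 0.0, -2.71]
ft_force: [1.5, 0.1, -0.4]
opening: 1.001
```

apply_moves([
  [[-4.5,-0.8,-3.5],[0,0,0],9.5],
  [[-4.5,-0.8,-3.5],[0,0,0],9.5],
  [[-4.5,-0.8,-3.5],[0,0,0],9.5],
  [[-4.5,-0.8,-3.5],[0,0,0],9.5],
  [[-4.5,-0.8,-3.5],[0,0,0],9.5],
])

```text
t: 2.25
eef_pos: [530.8, -46.1, 297.4]
tcp_rot: [-1.568, 0.002, -2.711]
ft_force: [0.7, 0.2, -0.1]
opening: 1.004
```

```bash
python3 - <<'E'
from h import *
s=readout.state(); p=read_camera("wrist"); save(p,"w1.png",sc=1.4)
print(s["eef_pos"],cam2world(p,s).round(2))
find(p,["tray","tray_handle","tray_corner","clamp_grip","cradle"],s=s)
find(p,["clamp","clamp_grip"],f="look_for",s=s)
q=read_camera("top"); find(q,["tray","tray_handle","tray_corner","clamp_grip","cradle"])
E
```

```text
[530.78459759 -46.06924772 297.38638532] [[ 4.2000e-01 -8.7000e-01 -2.5000e-01  6.0038e+02]
 [-9.1000e-01 -4.0000e-01 -1.2000e-01 -1.3610e+01]
 [ 0.0000e+00  2.7000e-01 -9.6000e-01  4.6805e+02]
 [ 0.0000e+00  0.0000e+00  0.0000e+00  1.0000e+00]]
mark tray 0.92 [454.  62.  11.] [184. 192.]
mark tray_handle 0.86 [455.  57. 104.] [166. 211.]
mark tray_corner 0.83 [344. 234.  12.] [ 43. 212.]
mark tray_corner 0.79 [414. 152.  18.] [111. 193.]
mark clamp_grip 0.94 [551.   2.  90.] [245. 153.]
look clamp 0.75 [546.  -1. 104.] [245. 160.]
look clamp_grip 0.72 [461.  76.  26.] [173. 186.]
look clamp_grip 0.57 [547.  -1.  99.] [246. 158.]
mark tray 0.92 [745.  81.  -1.] [255. 124.]
mark tray 0.88 [463.  62.  10.] [259. 212.]
mark tray 0.87 [228. 297.   0.] [180. 286.]
mark tray_handle 0.89 [460.  65. 104.] [256. 211.]
mark tray_handle 0.74 [750.  80.  98.] [254. 114.]
mark tray_handle 0.68 [ 194. -364.  131.] [407. 309.]
mark tray_corner 0.82 [783. 177.   4.] [226. 111.]
mark tray_corner 0.73 [348. 236.   9.] [201. 248.]
mark tray_corner 0.24 [ 762. -140.    2.] [325. 120.]
```

View pics/w1.png

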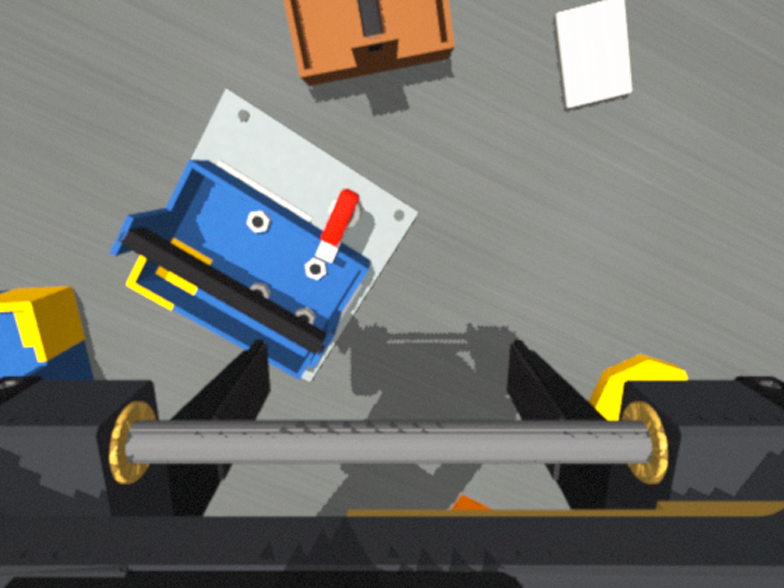

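The small blue tray at (250,270) holds four nuts, has the yellow corner at (160,275), and the red knob sits at (343,215). This confirms it is the target. Next I'll measure the knob's angle and the cradle's yaw.

```bash
python3 - <<'E'
from h import *
s=readout.state(); p=read_camera("wrist")
hsv=cv2.cvtColor(p["img"],cv2.COLOR_RGB2HSV)
m=(((hsv[...,0]<5)|(hsv[...,0]>174))&(hsv[...,1]>180)&(hsv[...,2]>90)).astype(np.uint8)
n,l,st,c=cv2.connectedComponentsWithStats(m); 
for i in range(1,n):
    if st[i,4]>60: print(st[i],c[i]); 
i=[i for i in range(1,n) if 215<c[i][0]<275 and 120<c[i][1]<190 and st[i,4]>60][0]
v,u=np.nonzero(l==i); W=np.array([ray(p,a,b,103,s)[:2] for a,b in zip(u,v)]).astype(np.float32)
r=cv2.minAreaRect(W); print(r); ev=np.linalg.eigh(np.cov(W.T))[1][:,1]; print("knob axis deg",np.degrees(np.arctan2(ev[1],ev[0]))%180)
C=[ray(p,a/1.4,b/1.4,8,s)[:2] for a,b in[(225,90),(417,213),(308,380)]]
for c in C: print(c)
d=C[0]-C[1]; print("y dir",np.degrees(np.arctan2(d[1],d[0])),np.linalg.norm(d)); d=C[1]-C[2]; print("x dir",np.degrees(np.arctan2(d[1],d[0])),np.linalg.norm(d))
E
```

```text
[228 134  26  40 496] [240.95362903 153.15322581]
((549.04736328125, 3.4234657287597656), (14.427265167236328, 42.86494445800781), 87.81777954101562)
knob axis deg 178.41420179552478
[597.32910932 145.05512259]
[570.19909597 -61.6958083 ]
[360.11455185 -31.68024451]
y dir 82.52431690970255 208.52334413256148
x dir -8.131034078480393 212.21792984420134
```

apply_moves([
  [[-3.7,0.5,-3.7],[0,0,0],7],
  [[0,4,0],[0,9,0],7],
  [[0,4,0],[0,9,0],7],
  [[0,4,0],[0,9,0],7],
  [[0,2,0],[0,0,0],7],
])

```text
t: 3.62
eef_pos: [550.7, 1.6, 149.6]
tcp_rot: [-1.57, 0.008, 3.084]
ft_force: [0.8, -0.3, 0.3]
opening: 0.734
```

apply_moves([
  [[0,3,0],[0,-1.3,0],7],
  [[0,3,0],[0,0,0],7],
  [[0,1.8,0],[0,0,0],7],
  [[0,0.2,0],[0,0,0],5],
  [[0,0,0],[0,0,0],3],
])

```text
t: 4.25
eef_pos: [551.3, 1.2, 66.3]
tcp_rot: [-1.569, 0.006, 3.107]
ft_force: [0.2, 0.8, 0.8]
opening: 0.585
```

```bash
python3 - <<'E'
from h import *
s=readout.state(); print(s["eef_pos"],s["tcp_rot"],s["ft_force"],s["opening"]); p=read_camera("wrist"); save(p,"w2.png",sc=1.0)
E
```

```text
[551.33511884   1.17949002  66.28729743] [-1.56945148  0.00647893  3.10706484] [0.17110433 0.75093928 0.78479254] 0.5853846791066174
```

View pics/w2.png

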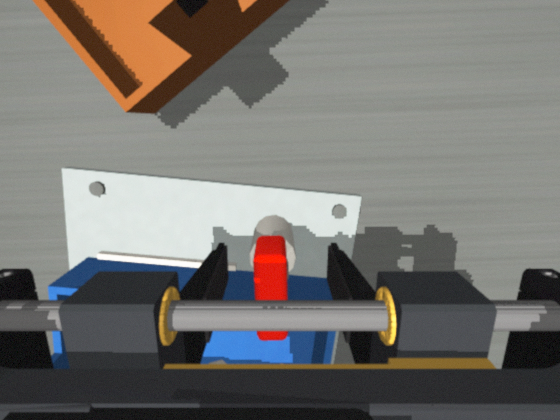

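Knob (270,290) is between the fingers (215–345). Closing.

apply_moves([
  [[0,-0.5,-0.15],[0,0,0],3],
  [[0,0,0],[0,0,0],1],
  [[0,0,0],[0,0,0],0],
  [[0,0,0],[0,0,0],0],
  [[0,0,0],[0,0,0],0],
])

```text
t: 4.92
eef_pos: [552.2, 4.2, 73.8]
tcp_rot: [-1.571, 0.01, 3.107]
ft_force: [0.4, -3.7, -2.1]
opening: 0.158
```

apply_moves([
  [[0,0,0],[0,-8,0],0],
  [[0,0,0],[0,-8,0],0],
  [[0,0,0],[0,-8,0],0],
  [[0,0,0],[0,-8,0],0],
  [[0,0,0],[0,-8,0],0],
])

```text
t: 5.55
eef_pos: [551.5, 6.4, 73.8]
tcp_rot: [-1.568, 0.009, -2.459]
ft_force: [-1.0, 3.5, 1.3]
opening: 0.161
```

apply_moves([
  [[0.1,0,0.1],[0,-8,0],0],
  [[0.1,0,0],[0,-8,0],0],
  [[0,0,0],[0,-8,0],0],
  [[0,0,0],[0,-8,0],0],
  [[0,0,0],[0,-6,0],0],
])

```text
t: 6.18
eef_pos: [549.5, 7.5, 73.8]
tcp_rot: [-1.566, 0.009, -1.775]
ft_force: [-0.7, 0.4, 1.0]
opening: 0.162
```

apply_moves([
  [[0,0,0],[0,0,0],0],
  [[0,0,0],[0,0,0],2.8],
  [[0,0,0],[0,0,0],3.5],
  [[0,-2,0],[0,0,0],3.5],
  [[0,-4,0],[0,0,0],3.5],
])

```text
t: 6.8
eef_pos: [548.1, 6.8, 132.7]
tcp_rot: [-1.571, 0.008, -1.782]
ft_force: [0.4, -0.1, -0.1]
opening: 0.364
```

apply_moves([
  [[0,-4,0],[0,0,0],6],
  [[0,-5,0],[0,0,0],6],
  [[0,-5,0],[0,0,0],6],
  [[0,0,0],[0,0,0],6],
  [[0,0,0],[0,0,0],6],
])

```text
t: 7.42
eef_pos: [547.9, 5.2, 279.2]
tcp_rot: [-1.567, 0.008, -1.788]
ft_force: [-0.3, 0.1, 0.6]
opening: 0.632
```

```bash
python3 - <<'E'
from h import *
s=readout.state(); print(s["eef_pos"],s["tcp_rot"]); p=read_camera("wrist"); save(p,"w3.png",sc=1.2)
find(p,["tray","tray_handle","tray_corner","clamp_grip"],s=s)
find(p,["tray_handle"],f="look_for",s=s)
q=read_camera("scene"); find(q,["tray_handle"],n=4)
E
```

```text
[547.85736788   5.19666723 279.16081976] [-1.56738405  0.00818665 -1.78776979]
mark tray 0.81 [457.  61.  10.] [200. 153.]
mark tray 0.62 [744.  81.   1.] [415.  87.]
mark tray_handle 0.88 [745.  79.  93.] [453.  80.]
mark tray_handle 0.63 [455.  59. 106.] [178. 163.]
mark tray_corner 0.91 [411. 153.  16.] [142.  86.]
mark tray_corner 0.62 [346. 236.   8.] [71. 27.]
mark clamp_grip 0.95 [554.   2.  91.] [284. 192.]
look tray_handle 0.93 [757.  85.  10.] [428.  80.]
look tray_handle 0.74 [300. 220.  24.] [30. 48.]
look tray_handle 0.67 [460.  68.  18.] [200. 147.]
mark tray_handle 0.87 [462.  55. 107.] [305. 212.]
mark tray_handle 0.68 [750.  79.  96.] [210. 290.]
mark tray_handle 0.66 [230. 295. 122.] [447. 228.]
mark tray_handle 0.24 [549.   5.  90.] [265. 220.]
```

View pics/w3.png

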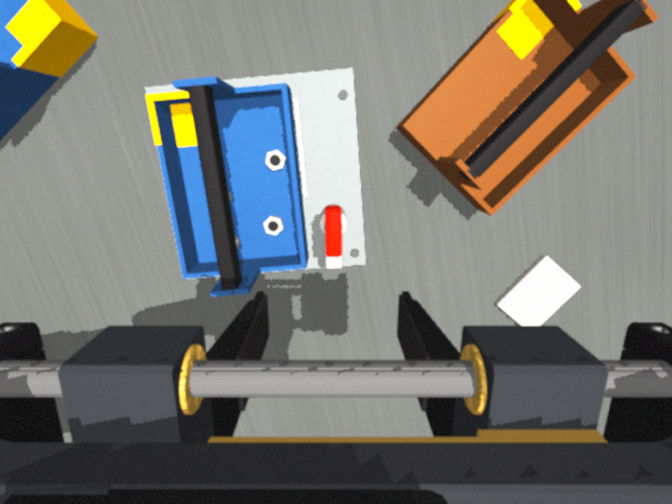

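apply_moves([
  [[-1.7,0,-5],[0,0,0],6],
  [[-1.7,0,-5],[0,-4.6,0],6],
  [[0,4.5,0],[0,0,0],6],
  [[0,4.5,0],[0,0,0],6],
  [[0,0,0],[0,0,0],6],
])

```text
t: 8.45
eef_pos: [455.9, 62.1, 187.3]
tcp_rot: [-1.566, 0.008, -1.704]
ft_force: [0.0, -0.6, 1.1]
opening: 0.631
```

```bash
python3 - <<'E'
from h import *
s=readout.state(); print(s["eef_pos"],s["tcp_rot"]); p=read_camera("wrist"); save(p,"w4.png",sc=1.2)
find(p,["tray","tray_handle","tray_corner"],s=s)
# bar expected ends top surface, for yaw -7.8 and origin (458,60)
r=R.from_euler('z',-7.8,degrees=True).as_matrix()
for l in [(-7,90,115),(7,90,115),(-7,-90,115),(7,-90,115),(-7,0,115),(7,0,115)]: print(l,pix(p,r@l+[458,60,0],s).round(0)*1.2)
E
```

```text
[455.85396877  62.13748996 187.25414637] [-1.56558356  0.00829325 -1.70447329]
mark tray 0.86 [457.  62.  10.] [278. 193.]
mark tray_handle 0.7 [455.  61. 109.] [277. 222.]
mark tray_corner 0.8 [409. 153.  16.] [217. 111.]
mark tray_corner 0.65 [348. 236.   8.] [140.  30.]
(-7, 90, 115) [325.2 121.2]
(7, 90, 115) [349.2 122.4]
(-7, -90, 115) [326.4 392.4]
(7, -90, 115) [345.6 392.4]
(-7, 0, 115) [325.2 270. ]
(7, 0, 115) [348. 270.]
```

View pics/w4.png

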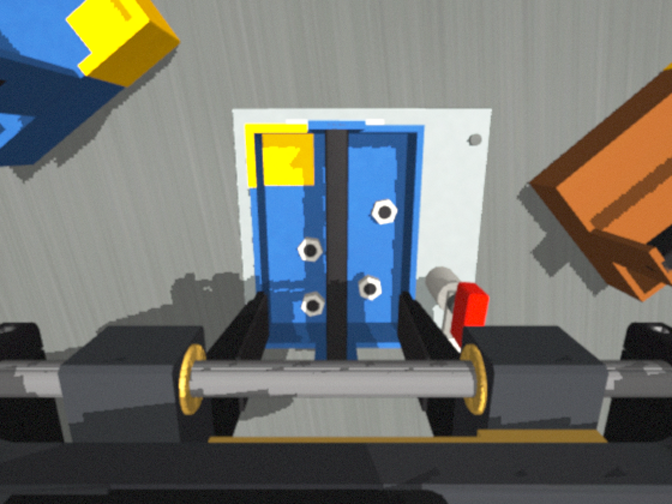

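Bar (columns 327–349) matches the prediction (325–348), and all four nuts are visible. Descend and grip.

apply_moves([
  [[0,4,0.1],[0,0,0],6],
  [[0,3.5,0.1],[0,0,0],6],
  [[0,2.0,0],[0,0,0],6],
  [[0,0.4,0],[0,0,0],4],
  [[0,0,0],[0,0,0],3],
])

```text
t: 9.28
eef_pos: [466.8, 62.0, 95.7]
tcp_rot: [-1.545, 0.011, -1.705]
ft_force: [-0.3, -0.1, 0.2]
opening: 0.474
```

apply_moves([
  [[0,0,0],[0,0,0],1.5],
  [[0,0,0],[0,0,0],0],
  [[0,0,0],[0,0,0],0],
  [[0,0,0],[0,0,0],0],
  [[0,0,0],[0,0,0],0],
])

```text
t: 9.9
eef_pos: [462.7, 62.3, 97.5]
tcp_rot: [-1.553, 0.01, -1.705]
ft_force: [-1.3, -0.5, -5.8]
opening: 0.149
```

```bash
python3 - <<'E'
from h import *
s=readout.state(); print(s["joints"].round(3),s["eef_pos"],s["tcp_rot"],s["ft_force"],s["moment"])
E
```

```text
[-0.012  0.441  2.074  0.014  0.608  0.111] [462.68022955  62.28691856  97.46200546] [-1.55269827  0.01007646 -1.70504233] [-1.28824095 -0.54845154 -5.76097736] [0.07092082 0.34391515 0.02026967]
```

The grip is right in width (14 mm) but high and slightly tilted. I'll reopen, square up, lower, then re-grip.

apply_moves([
  [[0,0,0],[0,0,0],3],
  [[0,0,0],[0,0,0],3],
  [[0,0.5,-0.2],[-1,0,0],3],
  [[0,0.5,-0.2],[0,0,0],3],
  [[0,0.3,0],[0,0,0],3],
])

```text
t: 10.52
eef_pos: [460.8, 62.9, 84.7]
tcp_rot: [-1.566, 0.011, -1.705]
ft_force: [0.2, 0.5, -1.1]
opening: 0.318
```

apply_moves([
  [[0,0,-0.2],[-0.3,0,0],3],
  [[0,0,0],[0,0,0],0],
  [[0,0,0],[0,0,0],0],
  [[0,0,0],[0,0,0],0],
  [[0,0,0],[0,0,0],0],
])

```text
t: 11.15
eef_pos: [459.0, 63.1, 84.5]
tcp_rot: [-1.571, 0.011, -1.705]
ft_force: [-0.1, -0.3, -1.2]
opening: 0.144
```

apply_moves([
  [[0,-0.7,0],[0,0,0],0],
  [[0,-1.2,0],[0,0,0],0],
  [[0,-2,0],[0,0,0],0],
  [[0,-2,0],[0,0,0],0],
  [[0,-2,0],[0,0,0],0],
])

```text
t: 11.78
eef_pos: [457.0, 62.3, 166.5]
tcp_rot: [-1.577, 0.01, -1.705]
ft_force: [0.1, 0.6, -6.4]
opening: 0.149
```

apply_moves([
  [[0,-2.5,0],[0,0,0],0],
  [[0,-3,0],[0,0,0],0],
  [[0,-3,0],[0,0,0],0],
  [[0,-3,0],[0,0,0],0],
  [[0,-2,0],[0,0,0],0],
])

```text
t: 12.4
eef_pos: [454.5, 60.8, 309.3]
tcp_rot: [-1.577, 0.01, -1.705]
ft_force: [0.3, -0.6, -6.8]
opening: 0.145
```

```bash
python3 - <<'E'
from h import *
s=readout.state(); print(s["joints"].round(3),s["eef_pos"],s["tcp_rot"],s["ft_force"],s["moment"],s["opening"])
p=read_camera("scene"); save(p,"s2.png",crop=(180,100,460,340),sc=2.5)
T=tool(s); d=R.from_euler('z',-7.8-45,degrees=True).as_matrix()
# corner x axis (world, level): 135-7.8 deg ; rotation axis for dip = d x (-z)
a=np.radians(127.2); d=np.array([np.cos(a),np.sin(a),0]); ax=np.cross(d,[0,0,-1]); print("axis in tool frame",(T[:3,:3].T@ax).round(3))
E
```

```text
[-0.018  0.155  1.803  0.011  1.188  0.113] [454.52251787  60.84063977 309.30650467] [-1.57741518  0.00995147 -1.705446  ] [ 0.31728863 -0.56463232 -6.83112375] [-0.0321582  -0.09694342 -0.04158202] 0.14497352526441018
axis in tool frame [ 0.706 -0.002 -0.708]
```

View pics/s2.png

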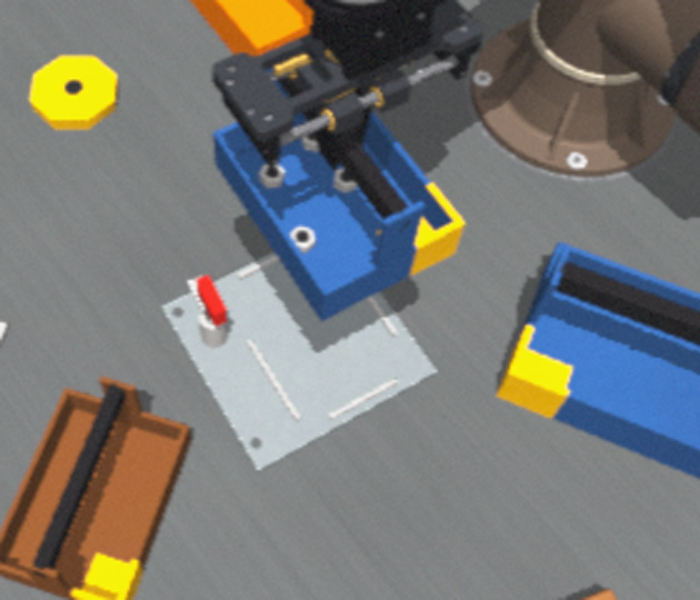

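apply_moves([
  [[0,0,1.2],[2,0,-2],0],
  [[0,0,1.2],[2.8,0,-2.8],0],
  [[0,0,1.2],[2.8,0,-2.8],0],
  [[0,0,1.0],[2.8,0,-2.8],0],
  [[0,0,0.6],[2.8,0,-2.8],0],
])

```text
t: 13.08
eef_pos: [504.7, 53.3, 315.4]
tcp_rot: [-1.336, -0.224, -1.735]
ft_force: [-0.2, -0.1, -5.8]
opening: 0.149
```

```bash
cat > t.py <<'E'
from h import *
s=readout.state(); print(s["joints"].round(3),s["eef_pos"],s["ft_force"],s["moment"],s["opening"])
T=tool(s); R0=R.from_euler('xyz',[-1.5715,0.011,-1.705]).as_matrix()
Q=T[:3,:3]@R0.T; a=np.radians(127.2); d=np.array([np.cos(a),np.sin(a),0]); D=Q@d
print("tilt",np.degrees(np.arccos(Q[2,2])),"dip of corner axis",np.degrees(np.arcsin(-D[2])))
g=T[:3,3]-18.8*T[:3,1]; r=R.from_euler('z',-7.8,degrees=True).as_matrix()
zs=[(g+Q@r@np.array([x,y,-95]))[2] for x in(-65,65) for y in(-90,90)]; print("grip",g.round(0),"corner z",np.round(zs))
E
python3 t.py
```

```text
[ 0.121  0.175  1.8   -0.326  1.021  0.41 ] [504.72563089  53.32264842 315.39361828] [-0.17337013 -0.11755237 -5.76044227] [ 0.49616378  0.23433112 -0.00401928] 0.14897049869257958
tilt 18.98181128860636 dip of corner axis 18.981093856884918
grip [501.  58. 333.] corner z [249. 208. 279. 237.]
```

apply_moves([
  [[0,0,0],[2.8,0,-2.8],0],
  [[0,0,0],[2.8,0,-2.8],0],
  [[0,0,0],[2.8,0,-2.8],0],
  [[0,0,0],[2.8,0,-2.8],0],
  [[0,0,0],[0.7,0,-0.7],0],
])

```text
t: 13.7
eef_pos: [500.9, 53.7, 313.2]
tcp_rot: [-1.103, -0.423, -1.812]
ft_force: [-0.7, 0.6, -5.4]
opening: 0.145
```

apply_moves([
  [[0,0,0],[0,0,0],0],
  [[0,0,0],[0,0,0],0],
  [[0,0,0],[0,0,0],0],
  [[0,0,0],[0,0,0],0],
  [[0,0,0],[0,0,0],0],
])

```text
t: 14.32
eef_pos: [500.8, 53.3, 313.3]
tcp_rot: [-1.105, -0.421, -1.812]
ft_force: [0.2, 0.9, -5.9]
opening: 0.143
```

```bash
python3 t.py; python3 - <<'E'
from h import *
s=readout.state(); p=read_camera("wrist"); q=read_camera("scene"); save(p,"w5.png")
for c in (p,q): find(c,["nut1","tray_corner","tray_handle","tray"],s=s,n=4); print()
a=cv2.resize(p["img"][...,::-1],(400,300)); im=q["img"][60:300,180:420,::-1]
cv2.imwrite("pics/both.png",np.hstack([cv2.resize(im,(400,400)),cv2.copyMakeBorder(a,0,100,0,0,0)]))
E
```

```text
[ 0.266  0.175  1.91  -0.726  0.942  0.812] [500.77768695  53.26312106 313.272054  ] [ 0.16350496  0.87002814 -5.90823751] [ 0.86529937  0.6203912  -0.03800841] 0.14312881798159546
tilt 35.82396450388358 dip of corner axis 35.822901404907896
grip [494.  62. 329.] corner z [262. 187. 316. 241.]
mark nut1 0.82 [515.  82. 212.] [237. 128.]
mark nut1 0.69 [488.  44. 219.] [211. 185.]
mark nut1 0.56 [492.  68. 214.] [209. 153.]
mark nut1 0.28 [524.  16. 255.] [275. 226.]
mark tray_corner 0.63 [ 266. -492.    5.] [126. 356.]
mark tray_corner 0.56 [488.  95. 200.] [191. 111.]
mark tray_handle 0.72 [493.  60. 332.] [279. 285.]
mark tray 0.86 [ 191. -366.    4.] [ 58. 343.]
mark tray 0.84 [521.  16. 256.] [273. 228.]
mark tray 0.79 [742.  82.  -2.] [345.  15.]

mark nut1 0.65 [487.  47. 219.] [296. 190.]
mark nut1 0.52 [494.  83. 203.] [304. 207.]
mark nut1 0.47 [514.  84. 209.] [297. 211.]
mark nut1 0.43 [493.  66. 212.] [299. 199.]
mark tray_corner 0.79 [345. 233.   3.] [381. 255.]
mark tray_corner 0.63 [778. 178.   5.] [229. 343.]
mark tray_corner 0.62 [ 266. -495.    6.] [247.  83.]
mark tray_handle 0.75 [750.  78.  94.] [210. 290.]
mark tray_handle 0.72 [497.  56. 325.] [297. 166.]
mark tray_handle 0.66 [ 194. -368.  134.] [287.  64.]
mark tray_handle 0.58 [228. 295. 125.] [448. 227.]
mark tray 0.96 [ 197. -367.    2.] [286.  97.]
mark tray 0.95 [528.  13. 251.] [271. 181.]
mark tray 0.93 [749.  78.  -0.] [217. 302.]
mark tray 0.84 [227. 298.   1.] [431. 248.]
```

View pics/both.png

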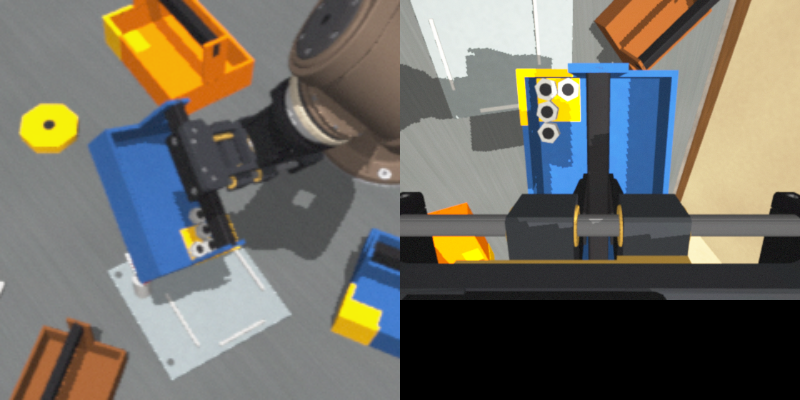

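Three nuts are in the yellow corner, and the fourth hangs at the end of a column along the -x wall (548,133), just outside the paint. I'll rock once: relax the -x dip, keep the +y dip, then tip back.

apply_moves([
  [[0,0,0],[-8,0,-1.5],0],
  [[0,0,0],[-8,0,-1.5],0],
  [[0,0,0],[-8,0,-1.5],0],
  [[0,0,0],[-8,0,0],0],
  [[0,0,0],[-2,0,0],0],
])

```text
t: 15.45
eef_pos: [501.0, 54.3, 313.8]
tcp_rot: [-1.704, -0.496, -1.832]
ft_force: [-0.9, -0.9, -6.3]
opening: 0.144
```

```bash
cat >> t.py <<'E'
r0=R.from_euler('z',-7.8,degrees=True).as_matrix(); print("dips deg -x,+y",np.degrees(np.arcsin((Q@r0)[2,0])).round(1),np.degrees(np.arcsin(-(Q@r0)[2,1])).round(1))
ax=np.cross(d,[0,0,-1]); G=R.from_rotvec(np.radians(35.5)*ax).as_matrix()@R0
print("rotvec to goal, tool, deg",np.degrees(R.from_matrix(T[:3,:3].T@G).as_rotvec()).round(1))
p=read_camera("wrist"); B=np.linalg.inv(tool(s)); 
for n in nets.mark_of(p,"nut1")[:6]:
    X=(cam2world(p,s)@np.append(n["point"],1))[:3]; l=(Q@r0).T@(X-g)+[0,0,95]; print("nut tray-frame",round(n["confidence"],2),l.round(0))
import sys; save(p,sys.argv[1]) if len(sys.argv)>1 else 0
E
python3 t.py w6.png
```

```text
[ 0.177  0.389  1.552 -0.38   1.555  0.548] [501.00411265  54.31702127 313.83033147] [-0.88560742 -0.91726736 -6.26011727] [ 0.68420858 -0.59637993 -0.01445728] 0.14395427538303507
tilt 29.970569061830375 dip of corner axis 15.192711168251398
grip [506.  62. 330.] corner z [299. 212. 284. 197.]
dips deg -x,+y -6.6 29.1
rotvec to goal, tool, deg [35.  -0.8  5. ]
nut tray-frame 0.86 [-50.  51.   5.]
nut tray-frame 0.8 [-27.  72.   4.]
nut tray-frame 0.73 [-47.  72.   6.]
nut tray-frame 0.58 [-49.  30.   2.]
```

apply_moves([
  [[0,0,0],[-4,0,0],0],
  [[0,0,0],[-2,0,0],0],
  [[0,0,0],[0,0,0],0],
  [[0,0,0],[0,0,0],0],
  [[0,0,0],[0,0,0],0],
])

```text
t: 16.18
eef_pos: [499.1, 54.7, 315.0]
tcp_rot: [-1.798, -0.497, -1.832]
ft_force: [0.2, -0.0, -5.4]
opening: 0.145
```

```bash
python3 t.py w7.png
```

```text
[ 0.158  0.42   1.51  -0.34   1.64   0.528] [499.07395741  54.71832959 314.98170825] [ 0.16818215 -0.03100218 -5.43338645] [ 0.71606959 -0.70911817  0.05155475] 0.14504481684342205
tilt 31.652175114465667 dip of corner axis 11.820951448468051
grip [505.  62. 331.] corner z [307. 219. 281. 194.]
dips deg -x,+y -11.3 29.1
rotvec to goal, tool, deg [40.3 -1.   5. ]
nut tray-frame 0.93 [-17.  42.  -0.]
nut tray-frame 0.61 [-20.  73.   4.]
nut tray-frame 0.57 [-38.  55.   5.]
nut tray-frame 0.57 [-48.  74.   6.]
```

apply_moves([
  [[0,0,0],[8,0,0],0],
  [[0,0,0],[8,0,1],0],
  [[0,0,0],[8,0,1],0],
  [[0,0,0],[8,0,2],0],
  [[0,0,0],[6,0,1],0],
])

```text
t: 16.9
eef_pos: [498.8, 55.0, 314.4]
tcp_rot: [-1.127, -0.409, -1.81]
ft_force: [0.3, -0.4, -5.6]
opening: 0.148
```

apply_moves([
  [[0,0,0],[0,0,0],0],
  [[0,0,0],[0,0,0],0],
  [[0,0,0],[0,0,0],0],
  [[0,0,0],[0,0,0],0],
  [[0,0,0],[0,0,0],0],
])

```text
t: 17.52
eef_pos: [498.5, 54.7, 314.4]
tcp_rot: [-1.133, -0.411, -1.812]
ft_force: [0.5, -0.2, -6.1]
opening: 0.145
```

```bash
python3 t.py w8.png
```

```text
[ 0.261  0.174  1.896 -0.688  0.963  0.782] [498.49892304  54.67993189 314.36443881] [ 0.53280935 -0.18219141 -6.07139897] [ 8.43507281e-01  5.33914596e-01 -4.24943874e-04] 0.14530396777872837
tilt 34.369322538056224 dip of corner axis 34.35939276858985
grip [492.  63. 330.] corner z [263. 189. 314. 240.]
dips deg -x,+y 23.0 24.1
rotvec to goal, tool, deg [ 1.7 -0.5  0.1]
nut tray-frame 0.64 [-49.  74.   5.]
nut tray-frame 0.63 [-28.  69.   1.]
nut tray-frame 0.63 [-5. 70. -1.]
nut tray-frame 0.58 [-50.  52.   5.]
```

View pics/w8.png

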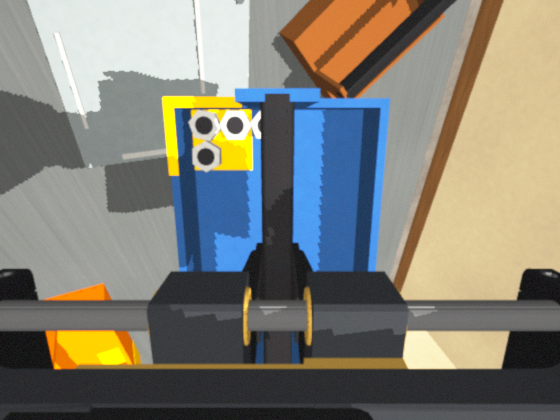

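Mirror case: now three nuts lie in a row along the +y wall. I'll do one more rock in the other direction and come back in two stages.

apply_moves([
  [[0,0,0],[1.5,0,8],0],
  [[0,0,0],[1.5,0,8],0],
  [[0,0,0],[1,0,8],0],
  [[0,0,0],[0,0,8],0],
  [[0,0,0],[0,0,3],0],
])

```text
t: 18.25
eef_pos: [496.1, 55.4, 312.2]
tcp_rot: [-1.112, 0.109, -1.547]
ft_force: [0.0, 0.0, -6.7]
opening: 0.148
```

```bash
python3 t.py w9.png
```

```text
[-0.107  0.046  2.006  0.255  0.66  -0.273] [496.05718767  55.41658334 312.15100592] [ 0.03051233  0.04995496 -6.69267078] [-0.32005447  0.83210727 -0.03672171] 0.1481066832731193
tilt 26.835907917212772 dip of corner axis 13.921141400739177
grip [488.  53. 329.] corner z [207. 225. 264. 282.]
dips deg -x,+y 26.1 -5.7
rotvec to goal, tool, deg [ -2.   -0.2 -33.2]
nut tray-frame 0.69 [-49.  51.   4.]
nut tray-frame 0.62 [-48.  75.   5.]
nut tray-frame 0.6 [-32.  68.   3.]
nut tray-frame 0.59 [-11.  68.   2.]
```

apply_moves([
  [[0,0,0],[0,0,4],0],
  [[0,0,0],[0,0,2],0],
  [[0,0,0],[0,0,0],0],
  [[0,0,0],[0,0,0],0],
  [[0,0,0],[0,0,0],0],
])

```text
t: 18.98
eef_pos: [495.0, 55.3, 311.0]
tcp_rot: [-1.112, 0.195, -1.5]
ft_force: [-0.2, -0.4, -5.5]
opening: 0.15
```

```bash
python3 t.py w10.png
```

```text
[-0.176  0.053  2.012  0.438  0.711 -0.483] [494.992953    55.28650689 310.95923295] [-0.18858084 -0.44182105 -5.4644057 ] [-0.4068587   0.70152383  0.00147721] 0.14974839183880065
tilt 28.221628856505067 dip of corner axis 10.173017010748765
grip [487.  51. 327.] corner z [199. 232. 255. 289.]
dips deg -x,+y 25.8 -10.7
rotvec to goal, tool, deg [ -1.7   0.2 -38.8]
nut tray-frame 0.58 [-51.  51.   7.]
nut tray-frame 0.5 [-10.  68.   3.]
```

apply_moves([
  [[0,0,0],[0,0,3],0],
  [[0,0,0],[0,0,0],0],
  [[0,0,0],[0,0,0],0],
  [[0,0,0],[0,0,0],0],
  [[0,0,0],[0,0,0],0],
])

```text
t: 19.7
eef_pos: [494.9, 55.6, 311.2]
tcp_rot: [-1.106, 0.24, -1.476]
ft_force: [-0.3, -0.2, -5.3]
opening: 0.148
```

```bash
python3 t.py w11.png
```

```text
[-0.21   0.058  2.014  0.522  0.743 -0.578] [494.9127339   55.61613009 311.18486793] [-0.25298905 -0.17532178 -5.25519526] [-0.49617813  0.71165343 -0.00247567] 0.14776449809451492
tilt 29.469478872799282 dip of corner axis 8.385712860882542
grip [487.  51. 328.] corner z [196. 237. 252. 294.]
dips deg -x,+y 25.8 -13.2
rotvec to goal, tool, deg [ -1.7   0.3 -41.7]
nut tray-frame 0.91 [-51.  72.   5.]
nut tray-frame 0.69 [-51.  40.   1.]
nut tray-frame 0.56 [-48.  13.   5.]
```

View pics/w11.png

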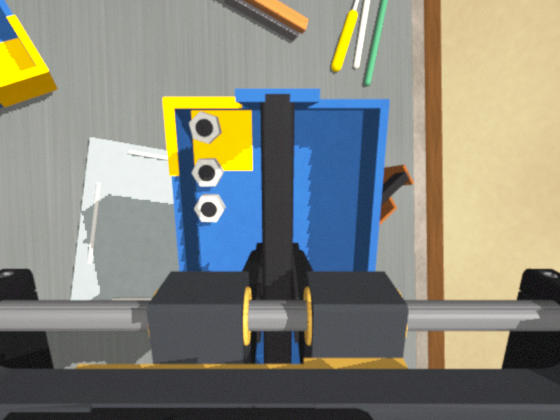

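apply_moves([
  [[0,0,0],[-0.4,0,-8.5],0],
  [[0,0,0],[-0.4,0,-8.5],0],
  [[0,0,0],[-0.4,0,-8.5],0],
  [[0,0,0],[-0.4,0,-8.5],0],
  [[0,0,0],[0,0,-7],0],
])

```text
t: 20.42
eef_pos: [492.4, 54.8, 309.3]
tcp_rot: [-1.128, -0.351, -1.764]
ft_force: [-1.5, -0.2, -7.0]
opening: 0.147
```

apply_moves([
  [[0,0,0],[0,0,0],0],
  [[0,0,0],[0,0,0],0],
  [[0,0,0],[0,0,0],0],
  [[0,0,0],[0,0,0],0],
  [[0,0,0],[0,0,0],0],
])

```text
t: 21.05
eef_pos: [492.2, 55.6, 308.7]
tcp_rot: [-1.131, -0.344, -1.761]
ft_force: [0.1, -0.6, -5.7]
opening: 0.148
```

```bash
python3 t.py w12.png
```

```text
[ 0.227  0.139  1.939 -0.633  0.868  0.71 ] [492.19883224  55.5700419  308.74412342] [ 0.11979534 -0.5750328  -5.66934657] [0.69596632 0.57535522 0.043097  ] 0.14766632347399625
tilt 32.03073517430475 dip of corner axis 31.927380213359452
grip [485.  63. 325.] corner z [249. 187. 301. 239.]
dips deg -x,+y 23.7 20.2
rotvec to goal, tool, deg [ 0.5  0.2 -4.6]
nut tray-frame 0.94 [-51.  73.   7.]
nut tray-frame 0.72 [-51.  30.   5.]
nut tray-frame 0.7 [-51.   7.   3.]
nut tray-frame 0.67 [-59.  81.   7.]
nut tray-frame 0.59 [-53.  48.   5.]
```

apply_moves([
  [[0,0,0],[-8.5,0,-3],0],
  [[0,0,0],[-8.5,0,-3],0],
  [[0,0,0],[-8.5,0,-3],0],
  [[0,0,0],[-8.5,0,0],0],
  [[0,0,0],[-4,0,0],0],
])

```text
t: 21.78
eef_pos: [492.8, 56.8, 309.7]
tcp_rot: [-1.796, -0.496, -1.797]
ft_force: [0.3, -0.3, -5.9]
opening: 0.145
```

```bash
python3 t.py w13.png|tail -7
```

```text
grip [499.  64. 326.] corner z [301. 214. 276. 189.]
dips deg -x,+y -11.2 29.0
rotvec to goal, tool, deg [39.3  0.8  4.7]
nut tray-frame 0.87 [-49.  76.   5.]
nut tray-frame 0.83 [-47.   7.   3.]
nut tray-frame 0.73 [-49.  50.   3.]
nut tray-frame 0.73 [-50.  33.   6.]
```

apply_moves([
  [[0,0,0],[0,0,0],0],
  [[0,0,0],[0,0,0],0],
  [[0,0,0],[0,0,0],0],
  [[0,0,0],[10,0,0],0],
  [[0,0,0],[10,0,0],0],
])

```text
t: 22.5
eef_pos: [493.6, 56.4, 309.4]
tcp_rot: [-1.431, -0.495, -1.798]
ft_force: [0.4, -1.1, -5.4]
opening: 0.148
```

```bash
python3 t.py w14.png|tail -7
```

```text
tilt 29.990551397255885 dip of corner axis 25.489509980923586
grip [493.  66. 326.] corner z [279. 192. 295. 208.]
dips deg -x,+y 7.2 29.0
rotvec to goal, tool, deg [18.4  1.6  4.4]
nut tray-frame 0.89 [-50.  72.   4.]
nut tray-frame 0.59 [-22.  71.   2.]
nut tray-frame 0.56 [-5. 77.  5.]
```

apply_moves([
  [[0,0,0],[9,0,2],0],
  [[0,0,0],[9,0,2],0],
  [[0,0,0],[0.5,0,0],0],
  [[0,0,0],[0,0,0],0],
  [[0,0,0],[0,0,0],0],
])

```text
t: 23.22
eef_pos: [492.3, 55.7, 310.6]
tcp_rot: [-1.127, -0.431, -1.78]
ft_force: [0.2, -0.8, -6.3]
opening: 0.148
```

```bash
python3 t.py w15.png|tail -9
```

```text
[ 0.273  0.168  1.923 -0.718  0.945  0.785] [492.29519121  55.7350968  310.60289342] [ 0.17122004 -0.77370873 -6.27326944] [ 0.82145846  0.55265058 -0.03923178] 0.14768855945512627
tilt 35.33038557920796 dip of corner axis 35.293793565967455
grip [486.  64. 326.] corner z [261. 185. 312. 236.]
dips deg -x,+y 23.0 25.2
rotvec to goal, tool, deg [0.6 1.5 0.4]
nut tray-frame 0.96 [-27.  69.   1.]
nut tray-frame 0.76 [-10.  71.   9.]
nut tray-frame 0.74 [11. 71.  2.]
```

apply_moves([
  [[0,0,0],[2,0,8.5],0],
  [[0,0,0],[1,0,8.5],0],
  [[0,0,0],[0,0,8.5],0],
  [[0,0,0],[0,0,8.5],0],
  [[0,0,0],[0,0,6],0],
])

```text
t: 23.95
eef_pos: [490.8, 56.7, 307.0]
tcp_rot: [-1.134, 0.152, -1.487]
ft_force: [-0.0, 0.5, -6.2]
opening: 0.148
```

```bash
python3 t.py w16.png|tail -6
```

```text
nut tray-frame 0.96 [12. 68.  3.]
nut tray-frame 0.87 [-50.  73.   5.]
nut tray-frame 0.76 [-28.  71.   6.]
nut tray-frame 0.73 [-62.  82.   6.]
nut tray-frame 0.72 [-6. 73.  3.]
nut tray-frame 0.67 [-155.  -37. -184.]
```

apply_moves([
  [[0,0,0],[0,0,4],0],
  [[0,0,0],[0,0,0],0],
  [[0,0,0],[0,0,-10],0],
  [[0,0,0],[0,0,-10],0],
  [[0,0,0],[0,0,-10],0],
])

```text
t: 24.68
eef_pos: [486.1, 53.0, 300.9]
tcp_rot: [-1.169, -0.146, -1.626]
ft_force: [-1.6, -0.3, -6.5]
opening: 0.143
```

```bash
python3 t.py w17.png|tail -8
```

```text
tilt 24.69119162111718 dip of corner axis 22.573437302365313
grip [479.  56. 318.] corner z [220. 193. 271. 243.]
dips deg -x,+y 22.8 8.9
rotvec to goal, tool, deg [  0.7   2.4 -18. ]
nut tray-frame 0.72 [-46.  45.   5.]
nut tray-frame 0.7 [-53.  72.   5.]
nut tray-frame 0.68 [-26.  37.   3.]
nut tray-frame 0.55 [-33.  62.   3.]
```

That leaves a 2x2 cluster. I'll finish the tip now.

apply_moves([
  [[0,0,0],[0.5,0,-9],0],
  [[0,0,0],[0.5,0,-8],0],
  [[0,0,0],[0,0,-2],0],
  [[0,0,0],[0,0,0],0],
  [[0,0,0],[0,0,0],0],
])

```text
t: 25.4
eef_pos: [485.7, 57.8, 299.1]
tcp_rot: [-1.121, -0.427, -1.75]
ft_force: [-0.3, -0.6, -5.5]
opening: 0.143
```

apply_moves([
  [[0,0,0],[0,0,0],0],
  [[0,0,0],[0,0,0],0],
  [[0,0,0],[0,0,0],0],
  [[0,0,0],[0,0,0],0],
  [[0,0,0],[0,0,0],0],
])

```text
t: 26.02
eef_pos: [485.6, 57.0, 299.5]
tcp_rot: [-1.121, -0.424, -1.751]
ft_force: [-0.3, 0.3, -6.1]
opening: 0.145
```

```bash
python3 t.py; python3 - <<'E'
from h import *
s=readout.state(); print(s["qvel"].round(3)); p=read_camera("wrist"); q=read_camera("scene")
find(p,["tray_handle","tray_corner"],s=s,n=4); find(q,["magnet","brush","plate","clamp_grip"],n=1)
cv2.imwrite("pics/fin.png",np.hstack([cv2.resize(q["img"][60:300,160:440,::-1],(400,343)),cv2.resize(p["img"][60:317,100:400,::-1],(400,343))]))
E
```

```text
[ 0.274  0.162  1.964 -0.737  0.894  0.796] [485.63305931  56.96924977 299.53862144] [-0.32390298  0.27297648 -6.11808375] [0.82434235 0.58651186 0.01949375] 0.14455335752180212
tilt 35.335587485288606 dip of corner axis 35.32052737550918
grip [479.  65. 315.] corner z [249. 174. 301. 226.]
dips deg -x,+y 23.4 24.8
rotvec to goal, tool, deg [-0.4  2.6 -0.6]
nut tray-frame 0.82 [-51.  52.   4.]
nut tray-frame 0.81 [-25.  70.   1.]
nut tray-frame 0.63 [-50.  72.   4.]
nut tray-frame 0.59 [-31.  49.  -1.]
[ 0.001  0.001 -0.    -0.001  0.002  0.003]
mark tray_handle 0.79 [745.  81.  93.] [412.  53.]
mark tray_handle 0.59 [480.  62. 320.] [283. 287.]
mark tray_corner 0.82 [470.  97. 187.] [194. 113.]
mark tray_corner 0.59 [ 267. -493.    7.] [120. 361.]
mark magnet 0.92 [ 492. -369.    3.] [209. 138.]
mark brush 0.58 [548. 404.   4.] [370. 362.]
mark plate 0.61 [ 767. -141.    0.] [167. 241.]
```

View pics/fin.png

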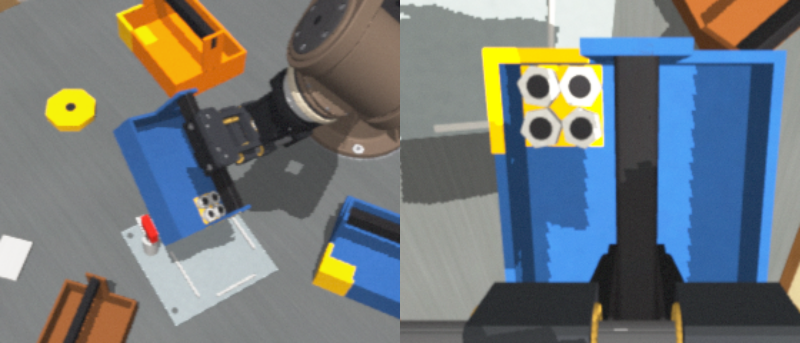

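All four nuts sit 2x2 on the yellow paint, at about (560,107) in the right half. The tray is tilted, still and clear of everything. Handing in.

```bash
python3 -c "
from h import *
print(env.job_done()); s=readout.state(); print(s['t'],s['opening'])"
```

```text
the job is handed in; nothing more can be done
None
the job is handed in; nothing more can be done
```

The job is done and handed in at about 26 s. I turned the red knob about 80° anticlockwise, to about 1.49 rad, which is past the 1.05 where its arm stops covering the tray. Then I lifted the small blue tray by its handle and tipped it to the yellow corner.

- **Re-grip:** my first grip on the handle came out high and slightly tilted, so I reopened, lowered and gripped again before lifting.
- **Nuts:** after the first tip one nut hung outside the yellow paint. Rocking the tray twice lined the nuts up in a row or column, and a shorter rock brought all four into a 2x2 group on the yellow paint. None spilled.
- **Last checks:**
  - The tray dips 35.3° towards the yellow corner. This is worked out from the gripper's pose, and the pictures showed no sign of the tray slipping in the grip.
  - Its lowest corner is about 174 mm above the bench.
  - The arm was still, with the handle gripped at a 14 mm opening and about 6 N of load.
  - The magnet, brush and plate measured within about 5 mm of where they started, which is measuring noise.
- **Not confirmed:** the network did not report the clamp in the last picture. The knob was visible there, still turned clear. After hand-in the state could no longer be read.

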